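# Put the slicer inserts away and snap the case shut

## Robot

A 6-joint arm with a two-finger parallel gripper is mounted at the origin on the work surface. World frame = base frame: x ahead of the robot, y to its left, z up, the work surface at z = 0. Lengths are in m, angles in rad, forces in N, time in s.
With the tool pointing down it reaches from about 0.325 to 0.9 m from the base axis. Payload 6.1 kg.
Tool frame: the origin (TCP) lies midway between the tips of the shut fingers; the grasp point (between the pads) lies 19 mm behind it; x points along the fingers, y is the direction in which the jaws open and shut, and the axes are right-handed (so a half turn about x gives the same grasp; the last joint's range is limited). The gripper opens to 85 mm and grips with 20 to 120 N. Pads are 22 mm wide; open, the fingers measure 114 mm over their backs; the gripper's body (76 mm by 85 mm) begins 54 mm behind the grasp point. The pads swing forward as they close: fully open they stand 13 mm farther back than shut.
Start: joints at [-0.126, 0.22, 1.526, -0, 1.395, -0.126], TCP at [0.625, -0, 0.231] pointing down, gripper open.
Joint ranges: [-2.98, 2.98], [-0.91, 2.08], [0.09, 2.57], [-1.24, 4.39], [0.2, 2.65], [-2.68, 2.68]. Speed limits (rad/s): [2.57, 2.57, 3.01, 3.14, 3.14, 3.14].

## Interface

Orientations are given as [roll, pitch, yaw] about the fixed x, y, z axes, in that order (R = Rz(yaw) Ry(pitch) Rx(roll)).
In Python, from plant import movep, move_l, set_joints, gripper_to, hold, inverse_kinematics, observe, get_image, get_calibration, Unreachable, job_done gives the robot as it stands. Calls block until the motion is done:
- movep(position, orientation): joint-space move of the TCP to a pose.
- move_l(position, feed=0.15, rotation=None, max_force=None): straight line of the TCP; rotation=None keeps the orientation; feed is the mean speed in m/s. With max_force (N) it stops when the force on the tool has changed by that much, and returns True; else False.
- set_joints(angles): joint-space move.
- gripper_to(opening, f_grip=None): finger opening in m; f_grip is the grip in N (None keeps the last); returns when the fingers have stopped.
- hold(seconds).
- inverse_kinematics(position, orientation): joint angles nearest the present ones, or None.
- observe(): the state.
- get_image(name): name is "scene" or "side" or "wrist"; returns (picture, depth): 384x512x3 uint8, red, green, blue; 384x512 float32, m along the optical axis (not along the pixel's ray), 0 where there is no reading.
- get_calibration(name): a dict with "intrinsics" (3x3 intrinsics, pixels), "world_from_camera" (4x4, takes a point from camera to world coordinates). Camera axes: x right, y down, z forward; pixel columns grow to the right and rows downward; lengths in m; the calibration is good to about 2 mm. A picture is of the moment at which its call begins: read the wrist's pose just before it. get_calibration takes no time and is no camera call; for the wrist camera it gives the pose at the moment of the call.
A pose or a line that the arm cannot do raises Unreachable and nothing moves.
- job_done(): hands the job in, once; it reports no verdict.
The state is a dict: "time_s": time; "q": joint angles; "joint_velocities": joint speeds; "joint_torque": joint torques, N m; "eef_pos": TCP position; "tcp_rot": TCP orientation; "ft_force": force on the tool from outside, world axes, zero at the start; "torque": the same for the moment, N m; "opening": finger opening in m.
Only numpy, scipy, OpenCV 4.12 (cv2) and the standard library are available. Lean on these libraries where they do the work, as an engineer would, in place of code of your own. Each camera call takes 0.05 s, during which the arm holds its last target.

## Task

Pack all the L-shaped slicer inserts that are lying about into the tray of the storage case, each flat on the tray floor with its ridge up (nest them so that they fit), and only then put the cover plate over the four standoffs and press it down until every corner has clicked home on its shoulder. Leave the soap bottle, the soap dish and the mug where they are.

Things in the scene. Friction and masses are not known exactly. Their poses are not given: they have to be found in the camera images.
- case: green case fixed flat on the counter: a tray with a snap standoff off each corner. Origin: centre of underside, z up, long axis y. Tray inside 86 (x) by 170 mm (y), floor 4 mm up, walls 4 thick, tops at 11 mm. Room for six inserts: two head to tail (one half turned) nest to 84 (x) by 56 mm (y); three such pairs side by side in y fill it. An insert in the tray reaches 32 mm up
- cover: green plate 120 (x) by 236 (y) by 5 mm, 160 g, square 15 mm through-hole near each corner; bar handle mid-top, 50 long (y), 16 wide (x), 5 to 29 mm above the underside. Origin: centre of underside, z up. Fits either way round. Laid on the standoffs its underside rests 48 mm up on the prongs; each corner then needs about 10 N beside its pin to go 10 mm down to the shoulder
- insert0: L-shaped dark steel plate, outer edges 51.5, arms 23.5 wide, 6 thick, 55 g. Black grip ridge on top: 26 long (x), 12 wide (y), from 6 to 28 above the underside. Origin: underside, below mid ridge. Outer corner at (-16.75, -16.75) mm; one arm runs along +x to x = 34.75 (y -16.75..6.75), the other along +y to y = 34.75 (x -16.75..6.75). Lies ridge up. All inserts alike; some may be absent
- insert1: L-shaped dark steel plate, outer edges 51.5, arms 23.5 wide, 6 thick, 55 g. Black grip ridge on top: 26 long (x), 12 wide (y), from 6 to 28 above the underside. Origin: underside, below mid ridge. Outer corner at (-16.75, -16.75) mm; one arm runs along +x to x = 34.75 (y -16.75..6.75), the other along +y to y = 34.75 (x -16.75..6.75). Lies ridge up. All inserts alike; some may be absent
- insert2: L-shaped dark steel plate, outer edges 51.5, arms 23.5 wide, 6 thick, 55 g. Black grip ridge on top: 26 long (x), 12 wide (y), from 6 to 28 above the underside. Origin: underside, below mid ridge. Outer corner at (-16.75, -16.75) mm; one arm runs along +x to x = 34.75 (y -16.75..6.75), the other along +y to y = 34.75 (x -16.75..6.75). Lies ridge up. All inserts alike; some may be absent
- insert3: L-shaped dark steel plate, outer edges 51.5, arms 23.5 wide, 6 thick, 55 g. Black grip ridge on top: 26 long (x), 12 wide (y), from 6 to 28 above the underside. Origin: underside, below mid ridge. Outer corner at (-16.75, -16.75) mm; one arm runs along +x to x = 34.75 (y -16.75..6.75), the other along +y to y = 34.75 (x -16.75..6.75). Lies ridge up. All inserts alike; some may be absent
- insert4: L-shaped dark steel plate, outer edges 51.5, arms 23.5 wide, 6 thick, 55 g. Black grip ridge on top: 26 long (x), 12 wide (y), from 6 to 28 above the underside. Origin: underside, below mid ridge. Outer corner at (-16.75, -16.75) mm; one arm runs along +x to x = 34.75 (y -16.75..6.75), the other along +y to y = 34.75 (x -16.75..6.75). Lies ridge up. All inserts alike; some may be absent
- insert5: L-shaped dark steel plate, outer edges 51.5, arms 23.5 wide, 6 thick, 55 g. Black grip ridge on top: 26 long (x), 12 wide (y), from 6 to 28 above the underside. Origin: underside, below mid ridge. Outer corner at (-16.75, -16.75) mm; one arm runs along +x to x = 34.75 (y -16.75..6.75), the other along +y to y = 34.75 (x -16.75..6.75). Lies ridge up. All inserts alike; some may be absent
- post0 (a point): centre of the shoulder of standoff 0, 38 mm above the case's underside, at x = -46, y = -104 mm in the case's frame. Pillar 18 mm across up to the shoulder; on it an 11 mm pin, coned from 50 to its tip at 60 mm above the counter, with a spring prong on its +y and -y sides, sticking out 4 mm, widest at 45 mm, that snaps out over the seated cover
- post1 (a point): centre of the shoulder of standoff 1, 38 mm above the case's underside, at x = -46, y = +104 mm in the case's frame. Pillar 18 mm across up to the shoulder; on it an 11 mm pin, coned from 50 to its tip at 60 mm above the counter, with a spring prong on its +y and -y sides, sticking out 4 mm, widest at 45 mm, that snaps out over the seated cover
- post2 (a point): centre of the shoulder of standoff 2, 38 mm above the case's underside, at x = +46, y = -104 mm in the case's frame. Pillar 18 mm across up to the shoulder; on it an 11 mm pin, coned from 50 to its tip at 60 mm above the counter, with a spring prong on its +y and -y sides, sticking out 4 mm, widest at 45 mm, that snaps out over the seated cover
- post3 (a point): centre of the shoulder of standoff 3, 38 mm above the case's underside, at x = +46, y = +104 mm in the case's frame. Pillar 18 mm across up to the shoulder; on it an 11 mm pin, coned from 50 to its tip at 60 mm above the counter, with a spring prong on its +y and -y sides, sticking out 4 mm, widest at 45 mm, that snaps out over the seated cover
- hole0 (a point): centre of a hole of the cover, on its underside, at x = -46, y = -104 mm in the cover's frame
- hole1 (a point): centre of a hole of the cover, on its underside, at x = -46, y = +104 mm in the cover's frame
- hole2 (a point): centre of a hole of the cover, on its underside, at x = +46, y = -104 mm in the cover's frame
- hole3 (a point): centre of a hole of the cover, on its underside, at x = +46, y = +104 mm in the cover's frame
- soap_pump: bystander: soap bottle with green pump, 68 mm across, 177 mm tall; origin at the centre of its foot
- soap_dish: bystander: soap dish 90 x 130 mm with a bar of soap, 34 mm high; origin at the centre of its underside
- mug: bystander: white mug, 80 mm across, 90 mm tall; origin at the centre of its foot
Not all that is in view belongs to the job. What is shaped like the insert1 but yellow is not meant.

How it is judged:
By the outcome, as a careful person would: the job done as asked, in the order asked, and still so for the second after the job is handed in, with the robot touching nothing.
Of insert0, insert1, insert2, insert3, insert4, insert5 only 4 to 6 are there at a start; the rules pass over those that are not, and their reading is None.
At some moment in a run one of cover may be knocked a few centimetres aside while the robot is not near it.
Once in a run the grip may slacken for a moment while it holds something.
It also fails if it takes over 210 s, if anything falls off the work surface, if the arm or the gripper's body presses on something with over 40 N, if the wrist force passes 120 N, or if a joint passes its speed limit or range.

## Working session

There is one attempt and no reset: what is moved stays moved. The work goes in short steps, each a Python script; the robot and the scene stay as the last script left them, time stands still between calls to the robot, and variables do not carry over. Pictures are saved under pics/ and viewed, and the job is handed in when it is done.

```bash
ls; mkdir -p pics
python3 - <<'E'
from plant import *
import cv2, numpy as np
s=observe(); print(s)
for n in ["scene","side","wrist"]:
    im,d=get_image(n); cv2.imwrite(f"pics/{n}0.png",im[:,:,::-1]); c=get_calibration(n); print(n,c)
    np.savez(f"pics/{n}0.npz",im=im,d=d,K=c["intrinsics"],T=c["world_from_camera"])
E
```

```text
pics
{'time_s': 0.0, 'q': array([-1.26096312e-01,  2.21226708e-01,  1.52763329e+00,  1.72462353e-05,
        1.39469548e+00, -1.26081862e-01]), 'joint_velocities': array([-0.00067774,  0.00139377, -0.0001883 , -0.00045513,  0.00146901,
        0.00029538]), 'joint_torque': array([-5.06932320e-04, -4.96913910e+01, -3.89390445e+01, -4.46828235e-04,
        1.12446505e-02,  2.49123751e-06]), 'eef_pos': array([6.24387032e-01, 8.18979801e-05, 2.30187148e-01]), 'tcp_rot': array([-1.70552551,  1.56883343,  3.00684599]), 'ft_force': array([-1.50124309,  0.23562972, -0.03025562]), 'torque': array([-0.05214325,  0.02902228, -0.02107501]), 'opening': 0.08586380912668827}
scene {'intrinsics': array([[462.31409489,   0.        , 256.60552995],
       [  0.        , 462.31409489, 190.59691764],
       [  0.        ,   0.        ,   1.        ]]), 'world_from_camera': array([[-6.00473669e-01,  4.51633384e-01, -6.59892915e-01,
         1.56624725e+00],
       [ 7.99644459e-01,  3.38797305e-01, -4.95767209e-01,
         7.45490667e-01],
       [-3.35081122e-04, -8.25374868e-01, -5.64584994e-01,
     
[... 388 characters left out ...]
.4506266 ,  0.68767289, -0.6395595 ],
       [-0.01160547, -0.83192778, -0.55476254,  0.61627063],
       [ 0.        ,  0.        ,  0.        ,  1.        ]])}
wrist {'intrinsics': array([[292.43034084,   0.        , 250.6243284 ],
       [  0.        , 292.43034084, 191.44413289],
       [  0.        ,   0.        ,   1.        ]]), 'world_from_camera': array([[ 9.99999407e-01, -5.56475465e-04, -9.35881114e-04,
         6.25135546e-01],
       [-7.80277715e-04, -9.65741448e-01, -2.59505003e-01,
         6.38967559e-02],
       [-7.59411015e-04,  2.59505579e-01, -9.65741310e-01,
         3.73267159e-01],
       [ 0.00000000e+00,  0.00000000e+00,  0.00000000e+00,
         1.00000000e+00]])}
```

View pics/scene0.png

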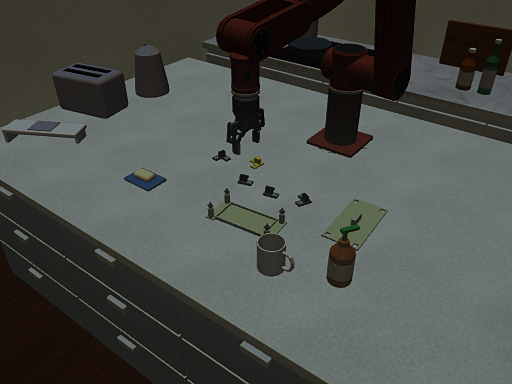

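View pics/side0.png

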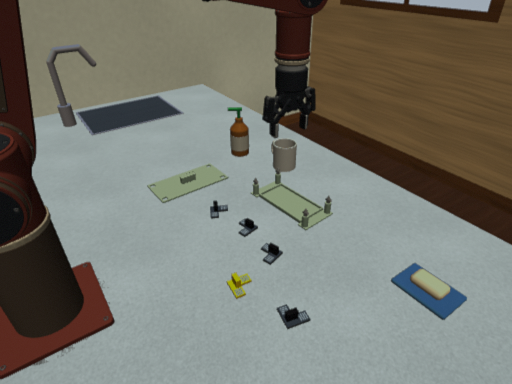

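View pics/wrist0.png

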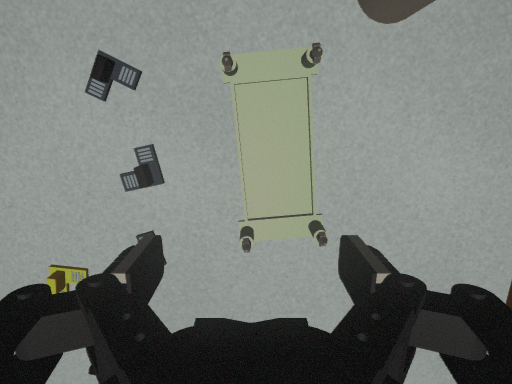

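```bash
cat > H.py <<'E'
import numpy as np, cv2
from plant import *
def snap(n,tag):
    c=get_calibration(n); im,d=get_image(n)
    cv2.imwrite(f"pics/{n}_{tag}.png",im[:,:,::-1])
    np.savez(f"pics/{n}_{tag}.npz",im=im,d=d,K=c["intrinsics"],T=c["world_from_camera"])
    return im,d,c["intrinsics"],c["world_from_camera"]
def load(f):
    z=np.load(f); return z["im"],z["d"],z["K"],z["T"]
def cloud(d,K,T):
    v,u=np.indices(d.shape); 
    P=np.stack([(u-K[0,2])/K[0,0]*d,(v-K[1,2])/K[1,1]*d,d],-1)
    return P@T[:3,:3].T+T[:3,3]
def plane(uv,K,T,z):
    uv=np.atleast_2d(uv).astype(float)
    r=np.c_[(uv[:,0]-K[0,2])/K[0,0],(uv[:,1]-K[1,2])/K[1,1],np.ones(len(uv))]@T[:3,:3].T
    s=(z-T[2,3])/r[:,2]; return T[:3,3]+r*s[:,None]
E
python3 - <<'E'
from H import *
for n in ["scene","side","wrist"]:
    im,d,K,T=load(f"pics/{n}0.npz"); P=cloud(d,K,T)
    hsv=cv2.cvtColor(im,cv2.COLOR_RGB2HSV)
    dark=((hsv[...,2]<70)&(d>0)&(P[...,2]<.06)&(P[...,2]>-.02)&(P[...,0]>.2)&(abs(P[...,1])<.6)).astype(np.uint8)
    k,l,st,c=cv2.connectedComponentsWithStats(dark)
    for i in range(1,k):
        if st[i,4]<40: continue
        p=P[l==i]; print(n,c[i].round(),st[i,4],p.mean(0).round(3),p.min(0).round(3),p.max(0).round(3))
    fl=P[(d>0)&(abs(P[...,2])<.015)]; print(n,"floor z",np.median(fl[:,2]),fl[:,2].std())
    gr=((hsv[...,0]>20)&(hsv[...,0]<45)&(hsv[...,1]>50)&(d>0)&(P[...,2]<.1)).astype(np.uint8)
    k,l,st,c=cv2.connectedComponentsWithStats(gr)
    for i in range(1,k):
        if st[i,4]<80: continue
        p=P[l==i]; print(n,'green',c[i].round(),st[i,4],p.mean(0).round(3),p.min(0).round(3),p.max(0).round(3))
E
```

```text
scene [221. 156.] 100 [ 0.407 -0.296  0.01 ] [ 0.368 -0.348 -0.005] [ 0.435 -0.262  0.03 ]
scene [257. 162.] 50 [ 0.366 -0.156  0.011] [ 0.344 -0.19  -0.004] [ 0.396 -0.14   0.027]
scene [146. 178.] 57 [ 0.7   -0.399  0.018] [ 0.656 -0.466  0.007] [ 0.717 -0.372  0.03 ]
scene [244. 180.] 108 [ 0.488 -0.121  0.011] [ 0.445 -0.161 -0.007] [ 0.505 -0.092  0.03 ]
scene [147. 184.] 98 [ 0.712 -0.382  0.006] [ 0.638 -0.476 -0.002] [ 0.74  -0.346  0.014]
scene [270. 192.] 116 [ 0.496 -0.002  0.011] [ 0.458 -0.022 -0.002] [0.515 0.03  0.031]
scene [246. 210.] 224 [0.636 0.001 0.02 ] [ 0.554 -0.145 -0.001] [0.704 0.135 0.058]
scene [303. 200.] 128 [0.466 0.114 0.011] [ 0.439  0.08  -0.003] [0.495 0.138 0.032]
scene [226. 220.] 204 [ 0.707 -0.021  0.013] [ 0.651 -0.134 -0.004] [0.724 0.103 0.058]
scene [192. 301.] 1218 [ 1.001  0.071 -0.011] [ 0.997 -0.599 -0.02 ] [1.004 0.512 0.002]
scene [282. 216.] 77 [0.604 0.12  0.029] [0.538 0.081 0.001] [0.613 0.128 0.058]
scene [356. 220.] 52 [0.471 0.309 0.018] [0.435 0.299 0.001] [0.489 0.315 0.03 ]
scene [271. 246.] 153 [0.754 0.185 0.046] [0.742 0.
[... 2590 characters left out ...]
 ]
wrist [315. 226.] 118 [ 0.707 -0.076  0.022] [ 0.702 -0.082  0.007] [ 0.716 -0.074  0.038]
wrist [247. 231.] 101 [ 0.62  -0.084  0.022] [ 0.612 -0.087  0.006] [ 0.627 -0.082  0.036]
wrist [146. 234.] 48 [ 0.482 -0.094  0.005] [ 0.469 -0.1    0.001] [ 0.493 -0.091  0.008]
wrist [322. 239.] 51 [ 0.709 -0.08   0.052] [ 0.705 -0.083  0.041] [ 0.715 -0.077  0.059]
wrist [247. 245.] 40 [ 0.62  -0.089  0.053] [ 0.616 -0.091  0.041] [ 0.624 -0.085  0.059]
wrist [ 59. 280.] 178 [ 0.362 -0.158  0.017] [ 0.354 -0.173  0.007] [ 0.365 -0.147  0.027]
wrist floor z 0.0006014652575223045 0.0019633083489514307
wrist green [ 63. 277.] 725 [ 0.365 -0.156  0.012] [ 0.33  -0.183 -0.001] [ 0.394 -0.141  0.03 ]
```

```bash
cat >> H.py <<'E'
from scipy.spatial.transform import Rotation as Rn
import warnings; warnings.filterwarnings("ignore")
def ori(psi):
    """tool down, jaw (tool y) axis at world angle psi"""
    x=np.array([0,0,-1.]); y=np.array([np.cos(psi),np.sin(psi),0]); z=np.cross(x,y)
    return Rn.from_matrix(np.c_[x,y,z]).as_euler("xyz")
def psi_now():
    R=Rn.from_euler("xyz",observe()["tcp_rot"]).as_matrix(); return np.arctan2(R[1,1],R[0,1])
E
python3 - <<'E'
from H import *
print(psi_now(), observe()["q"])
for p in [(.5,-.1,.3),(.45,-.32,.3),(.42,.2,.3)]:
  for a in (0,np.pi): print(p,a,inverse_kinematics(p,ori(a)))
p0=psi_now(); p0=0 if abs(p0)<1 else np.pi
movep((.5,-.1,.3),ori(p0)); snap("wrist","v1")
movep((.45,-.30,.3),ori(p0)); snap("wrist","v2"); snap("scene","v2")
print(observe()["time_s"],observe()["eef_pos"])
E
```

```text
-2.570598771822098e-05 [-1.26117312e-01  2.21075346e-01  1.52734159e+00  4.20223283e-05
  1.39468938e+00 -1.26098826e-01]
(0.5, -0.1, 0.3) 0 [-0.35215992 -0.09608364  1.73010668  0.          1.50756961 -0.35215992]
(0.5, -0.1, 0.3) 3.141592653589793 None
(0.45, -0.32, 0.3) 0 [-0.7609749   0.00866023  1.62882979  0.          1.50410264 -0.7609749 ]
(0.45, -0.32, 0.3) 3.141592653589793 [-0.7609749   0.00866023  1.62882979  0.          1.50410264  2.38061775]
(0.42, 0.2, 0.3) 0 [ 2.74640853e-01 -2.10224388e-01  1.83107611e+00 -4.44089210e-16
  1.52074093e+00  2.74640853e-01]
(0.42, 0.2, 0.3) 3.141592653589793 None
1.8667 [ 0.45090073 -0.29836563  0.29979552]
```

```bash
python3 -c "
import cv2,numpy as np
cv2.imwrite('pics/v12.png',cv2.resize(np.hstack([cv2.imread('pics/wrist_v1.png'),cv2.imread('pics/wrist_v2.png')]),(800,300)))"
```

```text
(no output)
```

View pics/v12.png

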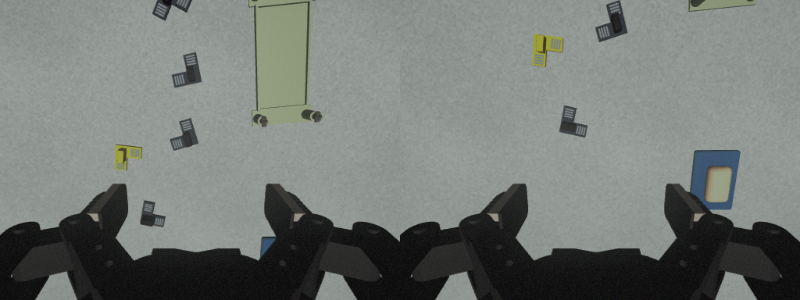

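View pics/scene_v2.png

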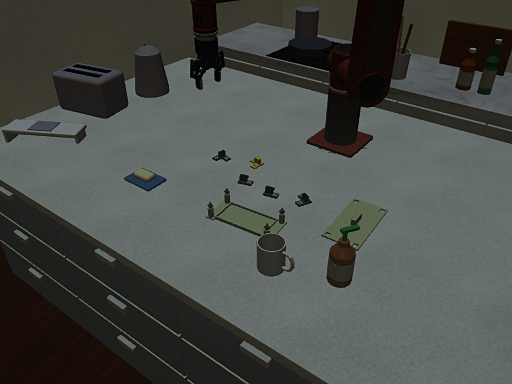

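```bash
cat >> H.py <<'E'
def inserts(im,d,K,T,verbose=True,vmax=90,zoff=0.0):
    P=cloud(d,K,T); hsv=cv2.cvtColor(im,cv2.COLOR_RGB2HSV)
    h=P[...,2]-zoff
    m=((hsv[...,2]<95)&(hsv[...,1]<90)&(d>0)&(h>.002)&(h<.036)).astype(np.uint8)
    m=cv2.morphologyEx(m,cv2.MORPH_CLOSE,np.ones((3,3)))
    k,l,st,c=cv2.connectedComponentsWithStats(m); out=[]
    for i in range(1,k):
        if st[i,4]<200: continue
        s=l==i; p=P[s]; hh=h[s]
        top=p[(hh>.0245)&(hh<.033)]; pl=p[(hh<.011)&(hh>.003)]
        if len(top)<15 or len(pl)<50: continue
        (cx,cy),(w,g),a=cv2.minAreaRect((top[:,:2]*1000).astype(np.float32))
        v,u=np.nonzero(s); edge=(u.min()<2)|(v.min()<2)|(v.max()>381)|(u.max()>509)
        ang=np.radians(a if w>g else a+90)
        cen=np.array([cx,cy])/1000
        # choose half turn so that plate centroid lies on (+,+)
        q=(pl[:,:2].mean(0)-cen); 
        e=q@np.array([np.cos(ang)-np.sin(ang),np.sin(ang)+np.cos(ang)])
        if e<0: ang+=np.pi
        ang=(ang+np.pi)%(2*np.pi)-np.pi
        c_,s_=np.cos(ang),np.sin(ang); loc=(p[:,:2]-cen)@np.array([[c_,-s_],[s_,c_]])*1000
        if verbose: print("insert",cen.round(4),"yaw",round(np.degrees(ang),1),"ridge",round(max(w,g),1),round(min(w,g),1),"loc",np.percentile(loc,1,axis=0).round(1),np.percentile(loc,99,axis=0).round(1),"ztop",np.median(top[:,2]).round(4),"edge",edge)
        out.append((cen[0],cen[1],ang))
    return out
E
python3 - <<'E'
from H import *
for f in ["wrist0","wrist_v1","wrist_v2"]:
    print(f); inserts(*load(f"pics/{f}.npz"))
E
```

```text
wrist0
insert [0.7721 0.1674] yaw 166.1 ridge 49.6 10.0 loc [-23.8  -8.5] [29.3  4.5] ztop 0.0287 edge True
insert [0.4573 0.1121] yaw -116.5 ridge 26.0 12.7 loc [-16.7 -16.2] [33.8 34.4] ztop 0.0279 edge False
insert [ 0.4922 -0.0105] yaw 100.7 ridge 25.7 12.1 loc [-16.7 -16.5] [33.8 34.1] ztop 0.0281 edge False
wrist_v1
insert [0.4523 0.1   ] yaw -6.6 ridge 9.2 2.1 loc [-22.  -21.3] [38.2 11. ] ztop 0.0267 edge True
insert [ 0.4917 -0.0112] yaw 101.7 ridge 25.6 11.9 loc [-16.1 -16.1] [34.  33.5] ztop 0.0281 edge False
insert [ 0.4845 -0.1284] yaw 107.2 ridge 25.6 11.9 loc [-16.3 -16.6] [34.  33.6] ztop 0.0281 edge False
insert [ 0.3995 -0.3027] yaw -11.1 ridge 25.4 12.1 loc [-15.5 -16.7] [34.  34.8] ztop 0.0282 edge False
wrist_v2
insert [ 0.4847 -0.1293] yaw 106.3 ridge 25.9 11.7 loc [-16.7 -16.2] [34.1 33.9] ztop 0.0279 edge True
insert [ 0.3995 -0.3029] yaw -11.2 ridge 26.0 12.1 loc [-15.7 -16.5] [34.  34.4] ztop 0.0281 edge False
```

```bash
cat >> H.py <<'E'
POSTS=np.array([[-46,-104],[-46,104],[46,-104],[46,104]])/1000.
def fitrigid(A,B):
    a=A.mean(0);b=B.mean(0);H=(A-a).T@(B-b);t=np.arctan2(H[0,1]-H[1,0],H[0,0]+H[1,1])
    R=np.array([[np.cos(t),-np.sin(t)],[np.sin(t),np.cos(t)]]); return R,b-R@a,t
def caseposts(im,d,K,T,guess):
    P=cloud(d,K,T); x,y,th=guess; R=np.array([[np.cos(th),-np.sin(th)],[np.sin(th),np.cos(th)]])
    A=[];B=[]
    for p in POSTS:
        w=R@p+[x,y]; s=(np.hypot(P[...,0]-w[0],P[...,1]-w[1])<.015)&(P[...,2]>.053)&(P[...,2]<.064)&(d>0)
        if s.sum()<5: continue
        t=P[s]; A.append(p);B.append((t[:,:2].min(0)+t[:,:2].max(0))/2); print(s.sum(),t.mean(0).round(4),t.max(0).round(4),B[-1].round(4))
    A=np.array(A);B=np.array(B); R,t,a=fitrigid(A,B); print("res mm",((A@R.T+t-B)*1000).round(2).tolist()); return t,a
E
python3 - <<'E'
from H import *
g=(.656,.017,np.radians(5))
for i in range(2):
    t,a=caseposts(*load("pics/wrist0.npz"),g); g=(*t,a); print(t,np.degrees(a))
im,d,K,T=load("pics/wrist0.npz"); P=cloud(d,K,T)
# tray walls: height>8mm in case frame
R=np.array([[np.cos(a),-np.sin(a)],[np.sin(a),np.cos(a)]]); L=(P[...,:2]-t)@R
for lo,hi in ((.002,.006),(.009,.013)):
    s=(abs(L[...,0])<.06)&(abs(L[...,1])<.1)&(P[...,2]>lo)&(P[...,2]<hi)&(d>0)
    print(lo,s.sum(),np.percentile(L[s],[1,50,99],axis=0).round(4).tolist())
s=(abs(L[...,1])<.06)&(abs(L[...,0])<.06)&(P[...,2]>.009)&(P[...,2]<.013)&(d>0); 
for sg in(-1,1): print("wall x",np.percentile(L[s&(L[...,0]*sg>0)][:,0],[2,50,98]))
s=(abs(L[...,0])<.03)&(abs(L[...,1])<.1)&(P[...,2]>.009)&(P[...,2]<.013)&(d>0); 
for sg in(-1,1): print("wall y",np.percentile(L[s&(L[...,1]*sg>0)][:,1],[2,50,98]))
E
```

```text
41 [ 0.6193 -0.09    0.0568] [ 0.6228 -0.0874  0.0607] [ 0.6193 -0.0902]
58 [0.6006 0.115  0.0565] [0.6042 0.1192 0.0613] [0.6006 0.1153]
43 [ 0.7097 -0.0816  0.0566] [ 0.714  -0.0787  0.0604] [ 0.7099 -0.0824]
62 [0.6911 0.1231 0.0568] [0.6957 0.1272 0.0622] [0.6915 0.1232]
res mm [[-0.49, -1.02], [-0.35, 0.61], [0.49, -0.61], [0.35, 1.01]]
[0.65531173 0.01648422] 5.12359651214681
41 [ 0.6193 -0.09    0.0568] [ 0.6228 -0.0874  0.0607] [ 0.6193 -0.0902]
58 [0.6006 0.115  0.0565] [0.6042 0.1192 0.0613] [0.6006 0.1153]
43 [ 0.7097 -0.0816  0.0566] [ 0.714  -0.0787  0.0604] [ 0.7099 -0.0824]
62 [0.6911 0.1231 0.0568] [0.6957 0.1272 0.0622] [0.6915 0.1232]
res mm [[-0.49, -1.02], [-0.35, 0.61], [0.49, -0.61], [0.35, 1.01]]
[0.65531173 0.01648422] 5.12359651214681
0.002 10380 [[-0.0494, -0.0976], [0.0004, 0.011], [0.0502, 0.0983]]
0.009 1521 [[-0.0468, -0.0964], [0.0055, 0.0123], [0.0472, 0.0886]]
wall x [-0.04674231 -0.04475884 -0.04286876]
wall x [0.04291908 0.04488118 0.04715322]
wall y [-0.08954114 -0.08696982 -0.08507122]
wall y [0.08448754 0.0864268  0.08845835]
```

```bash
cat >> H.py <<'E'
CT=np.array([.6553,.0165]); CA=np.radians(5.12)
CR=np.array([[np.cos(CA),-np.sin(CA)],[np.sin(CA),np.cos(CA)]])
def wrap(a,m=2*np.pi): return (a+m/2)%m-m/2
def pick(x,y,yaw,zg=.009):
    psi=wrap(yaw+np.pi/2,np.pi)
    gripper_to(.045,40)
    movep((x,y,.09),ori(psi)); move_l((x,y,zg+.012),feed=.15)
    st=move_l((x,y,zg),feed=.05,max_force=15)
    gripper_to(0.0,40)
    s=observe(); print("pick stop",st,"opening",round(s["opening"],4),"tcp",s["eef_pos"].round(4),"t",s["time_s"])
    move_l((x,y,.11),feed=.2); print("lifted opening",round(observe()["opening"],4))
    return psi
def place(lx,ly,lyaw,yaw0,psi0,zp=.0128):
    w=CR@np.array([lx,ly])+CT; psi=psi0+wrap(lyaw+CA-yaw0)
    movep((*w,.09),ori(psi)); s=observe(); print("over opening",round(s["opening"],4),"F",s["ft_force"].round(1))
    if s["opening"]<.009: print("LOST"); return False
    move_l((*w,.022),feed=.2)
    st=move_l((*w,zp),feed=.03,max_force=8); s=observe(); print("place stop",st,s["eef_pos"].round(4),w.round(4))
    gripper_to(.035); move_l((*w,.09),feed=.2); return True
E
python3 - <<'E'
from H import *
x,y,a=.4920,-.0109,np.radians(101.2)
p=pick(x,y,a); snap("wrist","p2")
place(.01825,-.06525,np.pi/2,a,p); snap("wrist","q2"); print(observe()["time_s"])
E
python3 -c "
import cv2,numpy as np
cv2.imwrite('pics/pq2.png',cv2.resize(np.hstack([cv2.imread('pics/wrist_p2.png'),cv2.imread('pics/wrist_q2.png')]),(800,300)))"
```

```text
pick stop False opening 0.011 tcp [ 0.4924 -0.0109  0.0093] t 5.0833
lifted opening 0.011
over opening 0.0109 F [-0.5  0.3 -0.4]
place stop False [ 0.6799 -0.047   0.0134] [ 0.6793 -0.0469]
8.475
```

View pics/pq2.png

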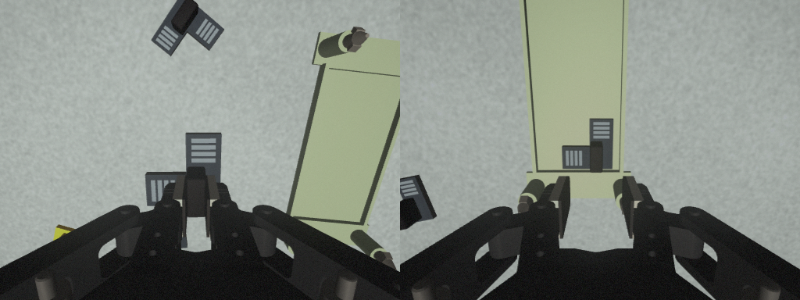

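```bash
cat >> H.py <<'E'
def traycheck(f):
    for x,y,a in inserts(*load(f),verbose=False,zoff=.004):
        l=CR.T@(np.array([x,y])-CT); print("  tray insert",(l*1000).round(1),"yaw",round(np.degrees(wrap(a-CA)),1))
E
python3 - <<'E'
from H import *
traycheck("pics/wrist_q2.npz")
x,y,a=.4573,.1121,np.radians(-116.5)
p=pick(x,y,a); snap("wrist","p1")
place(-.01825,-.01975,-np.pi/2,a,p); snap("wrist","q1"); traycheck("pics/wrist_q1.npz")
x,y,a=.4846,-.1288,np.radians(106.8)
p=pick(x,y,a); snap("wrist","p3")
place(.01825,.01975,np.pi/2,a,p); snap("wrist","q3"); traycheck("pics/wrist_q3.npz"); print(observe()["time_s"])
E
python3 -c "
import cv2,numpy as np
cv2.imwrite('pics/pq3.png',cv2.resize(np.hstack([cv2.imread('pics/wrist_q1.png'),cv2.imread('pics/wrist_q3.png')]),(800,300)))"
```

```text
tray insert [ 19.1 -64.7] yaw 89.7
  tray insert [-176.7 -132.5] yaw 78.0
  tray insert [-42.6 -98.5] yaw -30.1
pick stop False opening 0.0113 tcp [0.4577 0.1122 0.0093] t 11.1833
lifted opening 0.0108
over opening 0.0109 F [-0.7  0.6 -1.1]
place stop False [ 0.6395 -0.0049  0.0134] [ 0.6389 -0.0048]
  tray insert [41.2 99.7] yaw 131.7
  tray insert [-43.5  97.8] yaw -156.6
  tray insert [-17.6 -20.3] yaw -90.3
  tray insert [-42.7 -97.6] yaw 155.4
pick stop False opening 0.0107 tcp [ 0.485  -0.129   0.0094] t 17.1167
lifted opening 0.0109
over opening 0.011 F [-1.1 -0.  -0.2]
place stop False [0.6723 0.0378 0.0134] [0.6717 0.0378]
  tray insert [129.6 139.4] yaw 161.8
  tray insert [-40.1 102. ] yaw -105.6
  tray insert [ 18.9 -22.1] yaw 89.8
20.7083
```

View pics/pq3.png

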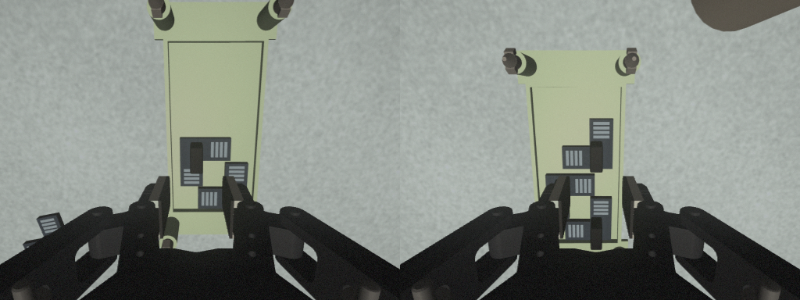

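```bash
python3 - <<'E'
from H import *
x,y,a=.3995,-.3028,np.radians(-11.2)
p=pick(x,y,a); snap("wrist","p4")
place(-.01825,.06525,-np.pi/2,a,p); snap("wrist","q4")
movep((.62,-.06,.25),ori(CA)); snap("wrist","q5")
movep((.42,.2,.30),ori(0)); snap("wrist","c1"); snap("scene","c1");print(observe()["time_s"])
E
python3 -c "
import cv2,numpy as np
cv2.imwrite('pics/pq4.png',cv2.resize(np.vstack([np.hstack([cv2.imread('pics/wrist_q4.png'),cv2.imread('pics/wrist_q5.png')]),np.hstack([cv2.imread('pics/wrist_c1.png'),cv2.imread('pics/scene_c1.png')])]),(800,600)))"
```

```text
pick stop False opening 0.0113 tcp [ 0.3998 -0.3031  0.0094] t 24.125
lifted opening 0.011
over opening 0.0114 F [ 0.6 -0.3 -0.1]
place stop False [0.6319 0.0799 0.0134] [0.6313 0.0799]
30.8083
```

View pics/pq4.png

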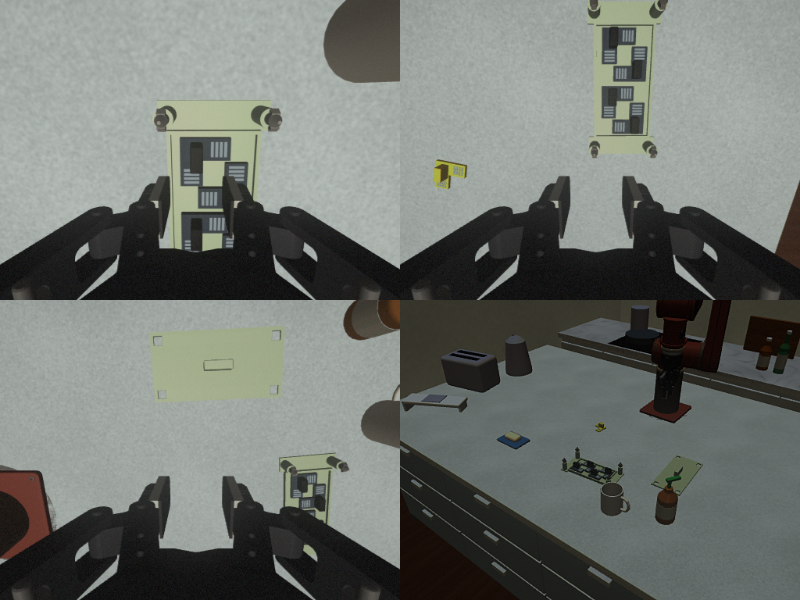

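```bash
cat >> H.py <<'E'
def cover(im,d,K,T,z0=0.0,guess=(.46,.3)):
    P=cloud(d,K,T); hsv=cv2.cvtColor(im,cv2.COLOR_RGB2HSV); h=P[...,2]-z0
    m=((hsv[...,0]>18)&(hsv[...,0]<50)&(hsv[...,1]>30)&(d>0)&(h<.036)&(h>.002)&(np.hypot(P[...,0]-guess[0],P[...,1]-guess[1])<.2)).astype(np.uint8)
    k,l,st,c=cv2.connectedComponentsWithStats(m)
    i=1+np.argmax(st[1:,4]); s=l==i
    p=P[s]; hh=h[s]; pl=p[hh<.009]; top=p[(hh>.025)]
    r=cv2.minAreaRect((pl[:,:2]*1000).astype(np.float32)); r2=cv2.minAreaRect((top[:,:2]*1000).astype(np.float32))
    f=lambda r: np.degrees(wrap(np.radians(r[2] if r[1][0]>r[1][1] else r[2]+90),np.pi))
    print("plate",np.round(r[0],1),np.round(r[1],1),f(r).round(2),"z",np.median(pl[:,2]).round(4)," handle",np.round(r2[0],1),np.round(r2[1],1),f(r2).round(2),"z",np.median(top[:,2]).round(4))
    return np.array(r[0])/1000,np.array(r2[0])/1000,np.radians(f(r))
E
python3 - <<'E'
from H import *
cover(*load("pics/wrist_c1.npz"))
g=(*CT,CA); t,a=caseposts(*load("pics/wrist_q5.npz"),g); print(t,np.degrees(a))
im,d,K,T=load("pics/wrist_q5.npz"); P=cloud(d,K,T); L=(P[...,:2]-CT)@CR
for c,y in (((18.25,-65.25),90),((-18.25,-19.75),-90),((18.25,19.75),90),((-18.25,65.25),-90)):
    c=np.array(c)/1000; s=(abs(L[...,0]-c[0])<.012)&(abs(L[...,1]-c[1])<.02)&(P[...,2]>.027)&(P[...,2]<.037)
    r=cv2.minAreaRect((L[s]*1000).astype(np.float32)); print(np.round(r[0],1),np.round(r[1],1),round(r[2],1),P[s][:,2].mean().round(4),end=' plate z ')
    dark=(cv2.cvtColor(im,cv2.COLOR_RGB2GRAY)<95)
    for off in ((0.,26),(22,0.)):
        o=np.array(off)/1000; 
        sg=1 if y>0 else -1; q=c+sg*np.array([-o[0],o[1]]); s=(np.hypot(*(L-q).transpose(2,0,1))<.006)&(d>0); print(P[s][:,2].mean().round(4) if s.sum() else None,end=' ')
    print()
E
```

```text
plate [459.8 303. ] [236.4 120.1] 2.44 z 0.0052  handle [459.  302.7] [48.3 16.1] 2.39 z 0.0291
38 [ 0.6187 -0.0907  0.0569] [ 0.6225 -0.0868  0.061 ] [ 0.6187 -0.0907]
28 [0.6001 0.1129 0.055 ] [0.6041 0.1142 0.0582] [0.6    0.1127]
41 [ 0.7095 -0.0825  0.0566] [ 0.7136 -0.0793  0.0605] [ 0.7097 -0.0832]
29 [0.6916 0.1209 0.0551] [0.6958 0.123  0.0584] [0.6918 0.1209]
res mm [[-0.23, -2.09], [0.03, 1.74], [0.39, -1.37], [-0.19, 1.72]]
[0.65506362 0.014935  ] 5.105333986472446
[ 18.9 -65.2] [25.8 12.2] 89.8 0.032 plate z 0.0105 0.2943 
[-17.4 -21.1] [25.8 12.1] 90.0 0.0319 plate z 0.0105 0.0106 
[19.1 19.3] [25.2 12.3] 89.9 0.032 plate z 0.0103 0.0106 
[-17.7  63.8] [11.4 25.7] 0.6 0.0318 plate z 0.0102 0.0102
```

```bash
python3 - <<'E'
from H import *
for a in (92.4,-87.6): print(inverse_kinematics((.459,.303,.09),ori(np.radians(a))))
im,d,K,T=snap("wrist","c2"); pc,hc,yaw=cover(im,d,K,T)
c=(pc+hc)/2; psi=yaw+np.pi/2
try: inverse_kinematics((*c,.09),ori(psi)) is not None or 1/0
except ZeroDivisionError: psi-=np.pi
gripper_to(.05,80); movep((*c,.09),ori(psi)); move_l((*c,.02)); st=move_l((*c,.008),feed=.04,max_force=15)
gripper_to(0,80); s=observe(); print(st,s["opening"],s["eef_pos"],c,np.degrees(psi))
move_l((*c,.05),feed=.08); print(observe()["opening"],observe()["ft_force"].round(2),observe()["torque"].round(2))
move_l((*c,.16),feed=.15)
t=CT-[.0006,0]; movep((*t,.16),ori(CA)); s=observe(); print(s["opening"],s["eef_pos"],np.degrees(psi_now()),s["ft_force"].round(2),s["torque"].round(2),s["time_s"])
snap("wrist","c3");snap("side","c3");snap("scene","c3")
E
python3 -c "
import cv2,numpy as np
cv2.imwrite('pics/c3.png',cv2.resize(np.vstack([np.hstack([cv2.imread('pics/wrist_c3.png'),cv2.imread('pics/wrist_c2.png')]),np.hstack([cv2.imread('pics/side_c3.png'),cv2.imread('pics/scene_c3.png')])]),(800,600)))"
```

```text
[ 4.40061615e-01  1.89798363e-01  1.84379197e+00 -4.44089210e-16
  1.10800232e+00 -1.17262261e+00]
[ 4.40061615e-01  1.89798363e-01  1.84379197e+00 -4.44089210e-16
  1.10800232e+00  1.96897004e+00]
plate [459.7 303.1] [236.3 120.5] 2.48 z 0.0052  handle [459.1 302.7] [48.3 16.2] 2.45 z 0.0291
False 0.01421374344701422 [0.45977933 0.3031572  0.00851144] [0.45940591 0.30290202] 92.48232817649841
0.014604975727720423 [-0.25 -0.92 -1.47] [-0.03  0.02  0.05]
0.014314039399952365 [0.65413891 0.0175058  0.15937098] 5.223816226671499 [ 0.36  0.14 -1.34] [ 0.01  0.01 -0.01] 36.8
```

View pics/c3.png

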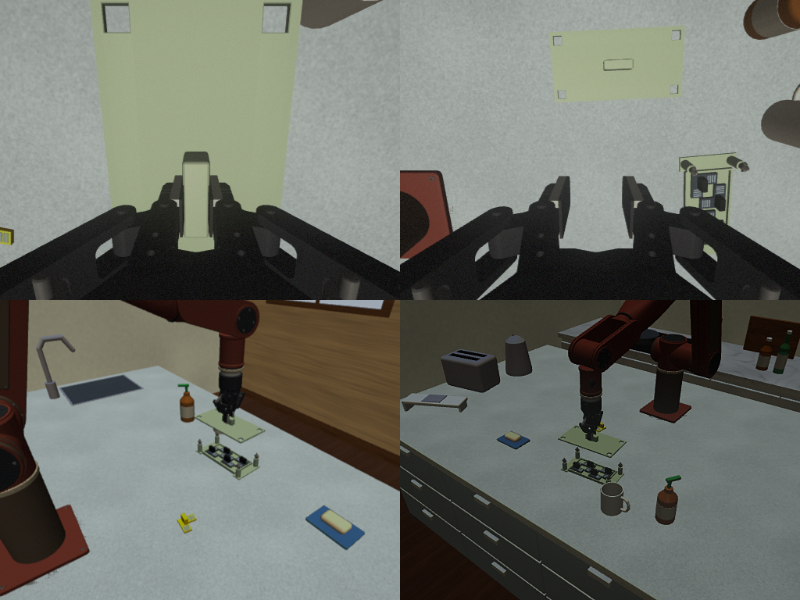

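Run:
```python
from H import *
t=CT-[.0006,0]; move_l((*t,.12)); hold(.4)
s=observe(); print(s["opening"],s["eef_pos"],np.degrees(psi_now()),s["time_s"])
im,d,K,T=snap("wrist","c4"); P=cloud(d,K,T)
tc=s["eef_pos"][:2]; 
zt=np.median(P[60:150,200:300,2]); print("plate top z",zt)
pl=((abs(P[...,2]-zt)<.006)&(d>0)).astype(np.uint8)
cs,hi=cv2.findContours(pl,cv2.RETR_CCOMP,cv2.CHAIN_APPROX_NONE)
for c,h in zip(cs,hi[0]):
    if h[3]>=0 and 300<cv2.contourArea(c)<5000:
        (u,v),wh,a=cv2.minAreaRect(c); w=plane([u,v],K,T,zt)[0]; sz=np.array(wh)*(T[2,3]-zt)/K[0,0]*1000
        l=CR.T@(w[:2]-CT)*1000; print("hole px",round(u),round(v),"size",sz.round(1),"world",w.round(4),"case frame",l.round(2))
rows=P[(pl>0)&(P[...,1]>tc[1]+.03)]; L=(rows[:,:2]-CT)@CR*1000; print(np.percentile(L,[.5,99.5],axis=0).round(1))
```

```text
0.01409643864983029 [0.65510281 0.01644685 0.12075942] 5.1166135189803965 37.7667
plate top z 0.11738906772092426
hole px 351 25 size [16.  18.6] world [0.6913 0.1221 0.1174] case frame [ 45.28 102.02]
hole px 150 24 size [18.7 16. ] world [0.6014 0.1142 0.1174] case frame [-44.94 102.13]
[[-59.3  28. ]
 [ 59.5 111.6]]
```

View pics/wrist_c4.png

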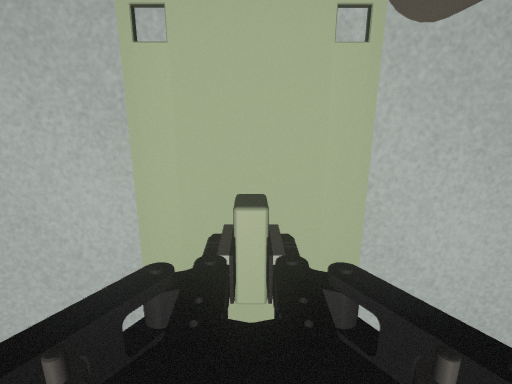

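Run:
```python
from H import *
im,d,K,T=load("pics/wrist_c4.npz"); P=cloud(d,K,T); zt=.1174
g=im.astype(int).sum(2)
for u in (150,351):
    print("col",u); 
    for v in range(0,50): print(v,im[v,u],P[v,u].round(3), plane([u,v],K,T,zt)[0][:2].round(4)) if v<9 or 36<v<46 else 0
```

```text
col 150
0 [150 161 130] [0.601 0.124 0.117] [0.6015 0.1238]
1 [153 163 131] [0.601 0.124 0.117] [0.6015 0.1235]
2 [138 147 119] [0.601 0.123 0.117] [0.6015 0.1231]
3 [121 131 104] [0.601 0.123 0.116] [0.6015 0.1227]
4 [77 81 66] [0.601 0.123 0.115] [0.6015 0.1223]
5 [62 69 55] [0.601 0.122 0.115] [0.6015 0.1219]
6 [63 68 53] [0.6   0.122 0.114] [0.6015 0.1215]
7 [89 94 84] [0.6   0.123 0.112] [0.6014 0.1211]
8 [145 151 148] [ 0.562  0.154 -0.001] [0.6014 0.1207]
37 [152 160 156] [0.563 0.132 0.   ] [0.6014 0.109 ]
38 [154 162 156] [0.563 0.131 0.001] [0.6014 0.1086]
39 [150 158 153] [ 0.563  0.131 -0.001] [0.6014 0.1082]
40 [157 162 156] [ 0.563  0.13  -0.001] [0.6014 0.1078]
41 [131 139 125] [0.563 0.129 0.001] [0.6014 0.1074]
42 [134 142 116] [0.602 0.107 0.118] [0.6014 0.107 ]
43 [152 165 133] [0.601 0.107 0.118] [0.6014 0.1065]
44 [157 168 135] [0.601 0.106 0.117] [0.6014 0.1061]
45 [155 166 135] [0.602 0.106 0.118] [0.6014 0.1057]
col 351
0 [152 162 131] [0.69  0.132 0.117] [0.6895 0.1317]
1 [151 162 130] [0.689 0.131 0.118] [0.6896 0.1313]
2 [144 155 126] [0.69  0.131 0.117] [0.6897 0.1309]
3 [122 132 105] [0.69  0.13  0.118] [0.6898 0.1306]
4 [ 95 101  82] [0.69  0.13  0.117] [0.6898 0.1302]
5 [62 68 55] [0.69  0.13  0.116] [0.6899 0.1298]
6 [65 69 57] [0.691 0.131 0.114] [0.69   0.1294]
7 [75 81 70] [0.691 0.13  0.114] [0.69  0.129]
8 [158 166 161] [ 0.723  0.168 -0.   ] [0.6901 0.1286]
37 [152 161 154] [0.726 0.147 0.   ] [0.6922 0.1171]
38 [150 158 152] [0.726 0.146 0.001] [0.6922 0.1167]
39 [152 158 153] [ 0.727  0.145 -0.   ] [0.6923 0.1163]
40 [151 158 153] [ 0.727  0.145 -0.   ] [0.6924 0.1159]
41 [144 150 140] [0.727 0.144 0.   ] [0.6925 0.1155]
42 [135 144 115] [0.693 0.115 0.117] [0.6925 0.1151]
43 [156 165 134] [0.693 0.115 0.116] [0.6926 0.1147]
44 [155 166 135] [0.693 0.114 0.117] [0.6927 0.1143]
45 [155 166 136] [0.693 0.114 0.118] [0.6928 0.1138]
```

```bash
python3 - <<'E'
from H import *
t=CT-[.0006,0]+CR@np.array([0,.0004]); 
move_l((*t,.075),feed=.1)
st=move_l((*t,.0545),feed=.03,max_force=8); s=observe(); print(st,s["eef_pos"],s["ft_force"].round(2),s["torque"].round(2))
hold(.2); snap("side","d1"); snap("scene","d1"); s=observe(); print(s["opening"],s["eef_pos"],s["ft_force"].round(2),s["time_s"])
E
python3 -c "
import cv2,numpy as np
a=cv2.imread('pics/side_d1.png')[150:270,200:380];b=cv2.imread('pics/scene_d1.png')[150:270,180:360]
cv2.imwrite('pics/d1.png',np.vstack([cv2.resize(x,(450,300),interpolation=cv2.INTER_CUBIC) for x in (a,b)]))"
```

```text
True [0.65447671 0.01738413 0.05603203] [0.24 0.27 4.69] [0.   0.07 0.05]
0.014128589062561156 [0.65445364 0.01738547 0.05601849] [-0.16  0.53  6.14] 39.3333
```

View pics/d1.png

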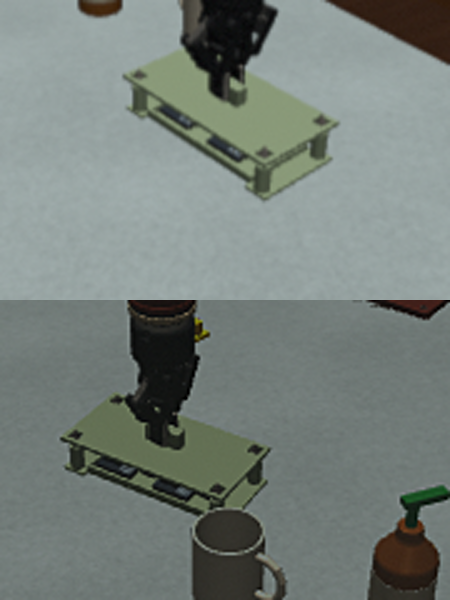

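```bash
python3 - <<'E'
from H import *
s=observe(); p=s["eef_pos"]
gripper_to(.05); move_l((p[0],p[1],.12),feed=.15)
gripper_to(0,40)
hold(.2); s=snap("wrist","e0"); cover(*s,z0=.048,guess=CT)
for k,(lx,ly) in enumerate([(46,82),(-46,82),(-46,-82),(46,-82)]):
    w=CR@np.array([lx,ly])/1000+CT-[.0006,0]
    movep((*w,.09),ori(CA)); move_l((*w,.06),feed=.1)
    st=move_l((*w,.038),feed=.025,max_force=28); s=observe(); print(k,st,s["eef_pos"].round(4),s["ft_force"].round(1))
    move_l((*w,.09),feed=.15)
print(s["time_s"])
movep((.62,-.06,.25),ori(CA)); snap("wrist","e1"); snap("side","e1"); snap("scene","e1")
E
python3 -c "
import cv2,numpy as np
a=cv2.imread('pics/side_e1.png')[150:270,200:380];b=cv2.imread('pics/scene_e1.png')[150:270,180:360]
r=lambda x:cv2.resize(x,(400,300),interpolation=cv2.INTER_CUBIC)
cv2.imwrite('pics/e1.png',np.vstack([np.hstack([r(a),r(b)]),np.hstack([r(cv2.imread('pics/wrist_e0.png')),r(cv2.imread('pics/wrist_e1.png'))])]))"
```

```text
plate [652.1  46.6] [120.6 176.1] -84.81 z 0.0533  handle [654.   24.8] [15.7 33.7] -85.17 z 0.0771
0 True [0.6944 0.1024 0.045 ] [-2.7  0.1  6.3]
1 True [0.6021 0.0941 0.0443] [-3.3 -0.6  9.1]
2 True [ 0.6173 -0.0698  0.043 ] [-2.2  0.7  7.3]
3 True [ 0.7078 -0.061   0.043 ] [-3.1  0.5  5.7]
49.3667
```

View pics/e1.png

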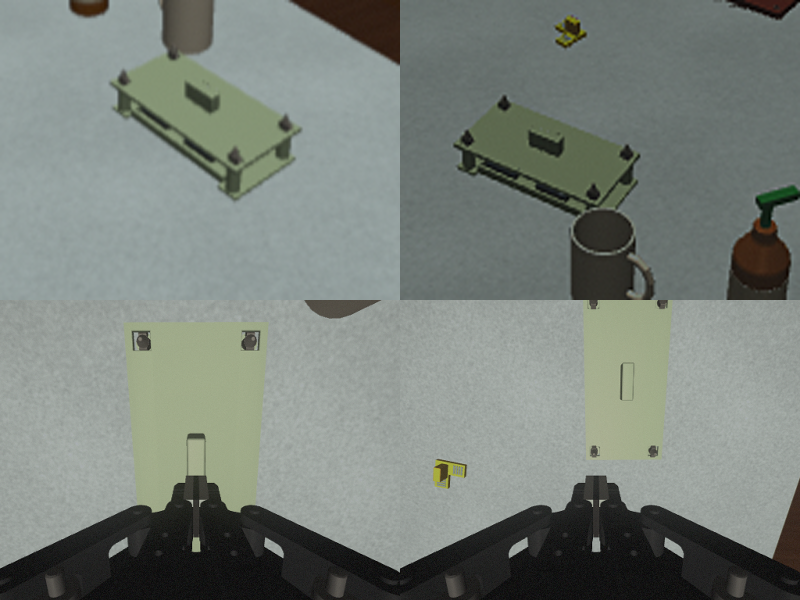

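Run:
```python
from H import *
im,d,K,T=load("pics/wrist_e1.npz"); P=cloud(d,K,T); L=(P[...,:2]-CT)@CR
def z(lx,ly):
    s=(np.hypot(L[...,0]-lx,L[...,1]-ly)<.007)&(d>0)&(P[...,2]>.03); return (P[s][:,2].mean().round(4),int(s.sum()))
print([z(*c) for c in ((.03,.095),(-.03,.095),(-.03,-.1),(.03,-.1),(.03,0),(-.03,0))])
for k,(lx,ly) in enumerate([(46,82),(-46,82),(-46,-82),(46,-82)]):
    w=CR@np.array([lx,ly])/1000+CT-[.0006,0]
    movep((*w,.08),ori(CA)); move_l((*w,.052),feed=.1)
    st=move_l((*w,.036),feed=.02,max_force=33); s=observe(); print(k,st,s["eef_pos"].round(4),s["ft_force"].round(1))
    move_l((*w,.09),feed=.15)
movep((.62,-.02,.25),ori(CA)); hold(.3)
im,d,K,T=snap("wrist","e2"); P=cloud(d,K,T); L=(P[...,:2]-CT)@CR
print([z(*c) for c in ((.03,.095),(-.03,.095),(-.03,-.1),(.03,-.1),(.03,0),(-.03,0))],observe()["time_s"])
cv2.imwrite("pics/e2.png",cv2.resize(im[:,:,::-1],(800,600)))
```

```text
[(np.float64(0.0431), 155), (np.float64(0.0431), 156), (np.float64(0.0434), 98), (np.float64(0.0435), 99), (np.float64(0.0432), 122), (np.float64(0.0432), 123)]
0 True [0.6935 0.1024 0.043 ] [-2.9 -0.6  6.4]
1 True [0.6019 0.0941 0.043 ] [-2.5 -0.2  6.5]
2 True [ 0.6165 -0.0694  0.043 ] [-3.1  0.7  6.8]
3 True [ 0.7083 -0.0611  0.043 ] [-2.4  0.6  6.8]
[(np.float64(0.0431), 140), (np.float64(0.0432), 139), (np.float64(0.0434), 90), (np.float64(0.0434), 92), (np.float64(0.0433), 111), (np.float64(0.0433), 112)] 60.6
```

View pics/e2.png

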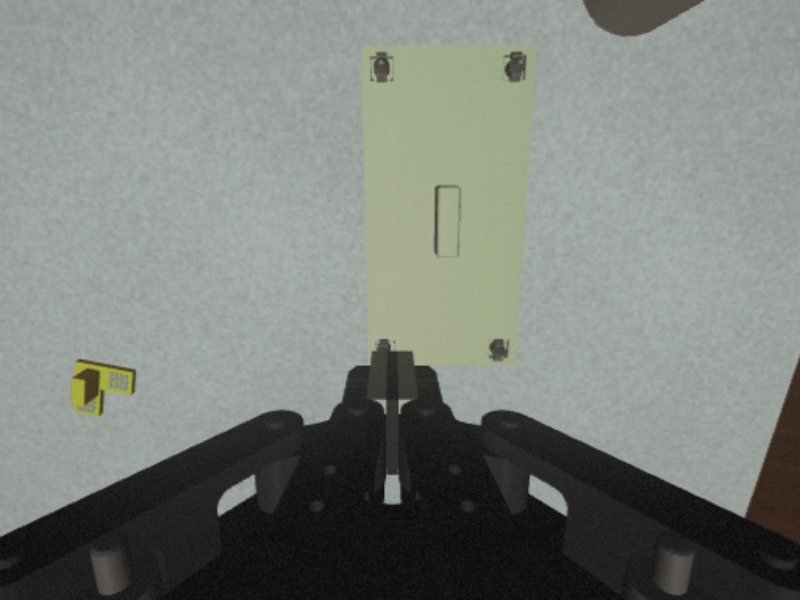

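```bash
python3 -c "
from plant import *
job_done(); print(observe()['time_s'])"
```

```text
the job is handed in; nothing more can be done
the job is handed in; nothing more can be done
```

The job is done and handed in at about 61 s on the robot's clock. All four dark inserts present are nested flat in the tray, ridge up. After that I laid the cover on the standoffs and pressed each corner down.

**Inserts:** The wrist camera put the ridge tops at about 32 mm and the plates at about 10 mm, as they should be in the tray. Each insert lay within about 1.5 mm of its planned spot. One plate reading was invalid (294 mm, probably the gripper in view). That insert's other plate point and its ridge height were right.

**Cover:** In the first round of presses, the first two corners stopped at 45.0 and 44.3 mm because the plate was still tilted. I pressed all four again with a 33 N stop, and each ended at 43.0 mm, the height of the cover's top when it is home. Depth readings over the cover then gave 43.1 to 43.4 mm. All four pins show through their holes.

**Disagreement:** A second fit of the case from its post tips differed by about 1.5 mm in y, because two posts were cut off in that picture. I kept the first fit, which agreed with the tray walls.

**Other things:** I did not touch the yellow piece, the soap bottle, the soap dish or the mug. I noticed no slip of the grip and no shift of the cover. I could not see directly behind the robot's base, so I did not check there for more inserts.

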